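Find the worn shaker foot and push its tag down

ROBOT

A 6-joint arm with a two-finger parallel gripper is mounted at the origin on the work surface. World frame = base frame: x ahead of the robot, y to its left, z up, the work surface at z = 0. Lengths are in mm, angles in rad, forces in N, time in s.
With the tool pointing down it reaches from about 400 to 925 mm from the base axis. Payload 12.5 kg.
Tool frame: the origin (TCP) lies at the very end of the fingers, on their centre line; the grasp point (between the pads) lies 19 mm behind it; z points along the fingers, y is the line along which they close (so a half turn about z gives the same grasp; the last joint's range is limited). The gripper opens to 95 mm and grips with 3 to 60 N. Pads are 20 mm wide; open, the fingers measure 119 mm over their backs; the gripper's body (75 mm by 180 mm) begins 59 mm behind the grasp point.
Start: joints at [-1.267, 0.491, 1.559, -0, 1.092, -0.106], TCP at [249.04, -573.259, 214.661] pointing down, gripper open.
Joint ranges: [-3.1, 3.1], [-0.84, 2.19], [0.05, 2.79], [-1.13, 4.28], [0.06, 2.93], [-2.69, 2.69]. Speed limits (rad/s): [2.22, 2.22, 2.79, 3.14, 3.14, 3.14].

INTERFACE

Orientations are given as [roll, pitch, yaw] about the fixed x, y, z axes, in that order (R = Rz(yaw) Ry(pitch) Rx(roll)).
In Python, from cell import env, eyes gives the robot as it stands (env), with the cameras (eyes).
- The arm moves only by the shell command python3 steer.py, which reads ROWS from standard input. ROWS is one flat JSON list of numbers that holds 1 to 5 rows one after another, with no inner brackets; each row has 5 numbers: dx, dy, dz in a scale on which 1.0 is 0.5 m, then a turn about the tool's z in normalised numbers (1 is pi rad), then the opening from 0.0 (shut) to 1.0 (fully open); each row is the pose to reach, as a shift and turn from the pose commanded when the command began, along the tool's axes at that moment; what a row does not reach only later rows make up. A row lasts 1/12 s, in which the tool goes at most 41.7 mm and 0.125 rad, less where a joint would pass 70% of its speed; a pose out of reach is approached as far as the arm can. The fingers move at their own pace and stop on an object; the grip force is fixed at half the most. Time passes only in rows, so rows that do not move let the fingers close. It prints the time, the measured TCP pose, the force, the opening and the grip force at its end. Shift and turn numbers lie between -1 and 1, and a call with a number outside is refused. Input that does not fit is refused with a message, and nothing moves.
- env.state(): the state, without advancing time (a new reading comes with each control period).
- eyes.read_camera(name): name is "side" or "top" or "wrist"; returns (picture, depth): 400x640x3 uint8, red, green, blue; 400x640 float32, mm along the optical axis (not along the pixel's ray), 0 where there is no reading.
- eyes.camera_info(name): a dict with "vertical_fov" (degrees; the focal length in pixels is half the picture's height over the tangent of half this angle, whatever the lens; pixels are square), "cx", "cy" (the principal point, pixels), "dist_coeffs" ([k1, k2, p1, p2, k3] as OpenCV has them; the pictures are not rectified), "origin" and "attitude" of the camera in the world. Camera axes: x right, y down, z forward; pixel columns grow to the right and rows downward; lengths in mm; the calibration is good to about 2 mm. A picture is of the moment at which its call begins: read the wrist's pose just before it. camera_info takes no time and is no camera call; for the wrist camera it gives the pose at the moment of the call.
- env.job_done(): hands the job in; it is judged then, once.
The state is a dict: "t": time; "joints": joint angles; "qvel": joint speeds; "tau": joint torques, N m; "eef_pos": TCP position; "tcp_rot": TCP orientation; "ft_force": force on the tool from outside, world axes, zero at the start; "moment": the same for the moment, N m; "opening": opening from 0.0 (shut) to 1.0 (fully open); "grip_force": force on a finger pad.
Only numpy, scipy, OpenCV 4.12 (cv2) and the standard library are available. Lean on these libraries where they do the work, as an engineer would, in place of code of your own. Each camera call takes 0.05 s, during which the arm holds its last target. There are 200 camera calls.

TASK

Three sprung feet from the lab shaker stand on the bench, each on its own test stand with a small tag. Working from the robot's left to its right, press each round black pad with the fingertips well down, past half of its travel, to feel how stiff it is; then push the tag of the softest one fully down and leave the other two tags up. Only press: do not pick up or shift the stands, keep clear of the bottle, beaker, dish and screwdriver, and finish with the hand away from everything.

Things in the scene. Friction and masses are not known exactly. Their poses are not given: they have to be found in the camera images.
- stand_a: One of three outwardly identical loose test stands, 0.9 kg: an aluminium base plate 150 x 80 x 12 mm. Origin at the centre of its underside, z up. A round sprung pad stands at its +x end (pad centre at x = +35, y = 0 mm) and a small tag at its -x end (tag centre at x = -45, y = 0 mm); yaw about z.
- pad_a_top (a point): Centre of the top of the pad on this stand: black rubber disc, 58 mm across and 12 mm thick, top 74 mm above the bench when up; it moves down with the pad. Under it are a spring and a fixed steel housing 48 mm across, 40 mm high.
- pad_a (a joint): How far that pad is pressed, m: 0 up (to within half a millimetre), 0.020 down on its stop. Vertical spring, 1.5 N to start it, then a constant rate between 100 and 700 N/m that cannot be seen and differs clearly from pad to pad (the softest has less than half the rate of the next). It springs back up.
- tag_a_top (a point): Centre of the flat top of the tag on this stand: white plastic plate 24 x 32 mm (along the stand's x, y), 6 mm thick, on a thin stem; top 68 mm above the bench when fully up, 48 mm when down on its grey guide block (26 x 34 mm, 40 mm high). It moves with the tag.
- tag_a (a joint): How far that tag is pushed down, m: 0 up (it starts between 0 and 0.003), 0.020 fully down on its block. It moves straight down against about 3 N of friction and stays where it is left.
- stand_b: One of three outwardly identical loose test stands, 0.9 kg: an aluminium base plate 150 x 80 x 12 mm. Origin at the centre of its underside, z up. A round sprung pad stands at its +x end (pad centre at x = +35, y = 0 mm) and a small tag at its -x end (tag centre at x = -45, y = 0 mm); yaw about z.
- pad_b_top (a point): Centre of the top of the pad on this stand: black rubber disc, 58 mm across and 12 mm thick, top 74 mm above the bench when up; it moves down with the pad. Under it are a spring and a fixed steel housing 48 mm across, 40 mm high.
- pad_b (a joint): How far that pad is pressed, m: 0 up (to within half a millimetre), 0.020 down on its stop. Vertical spring, 1.5 N to start it, then a constant rate between 100 and 700 N/m that cannot be seen and differs clearly from pad to pad (the softest has less than half the rate of the next). It springs back up.
- tag_b_top (a point): Centre of the flat top of the tag on this stand: white plastic plate 24 x 32 mm (along the stand's x, y), 6 mm thick, on a thin stem; top 68 mm above the bench when fully up, 48 mm when down on its grey guide block (26 x 34 mm, 40 mm high). It moves with the tag.
- tag_b (a joint): How far that tag is pushed down, m: 0 up (it starts between 0 and 0.003), 0.020 fully down on its block. It moves straight down against about 3 N of friction and stays where it is left.
- stand_c: One of three outwardly identical loose test stands, 0.9 kg: an aluminium base plate 150 x 80 x 12 mm. Origin at the centre of its underside, z up. A round sprung pad stands at its +x end (pad centre at x = +35, y = 0 mm) and a small tag at its -x end (tag centre at x = -45, y = 0 mm); yaw about z.
- pad_c_top (a point): Centre of the top of the pad on this stand: black rubber disc, 58 mm across and 12 mm thick, top 74 mm above the bench when up; it moves down with the pad. Under it are a spring and a fixed steel housing 48 mm across, 40 mm high.
- pad_c (a joint): How far that pad is pressed, m: 0 up (to within half a millimetre), 0.020 down on its stop. Vertical spring, 1.5 N to start it, then a constant rate between 100 and 700 N/m that cannot be seen and differs clearly from pad to pad (the softest has less than half the rate of the next). It springs back up.
- tag_c_top (a point): Centre of the flat top of the tag on this stand: white plastic plate 24 x 32 mm (along the stand's x, y), 6 mm thick, on a thin stem; top 68 mm above the bench when fully up, 48 mm when down on its grey guide block (26 x 34 mm, 40 mm high). It moves with the tag.
- tag_c (a joint): How far that tag is pushed down, m: 0 up (it starts between 0 and 0.003), 0.020 fully down on its block. It moves straight down against about 3 N of friction and stays where it is left.
- flask: Bystander: closed glass drinking bottle 68 mm across, 200 mm high, upright behind the stands. Origin at the centre of its underside.
- beaker: Bystander: open glass beaker 66 mm across, 80 mm high. Origin at the centre of its underside.
- dish: Bystander: closed petri dish 94 mm across, 16 mm high, lying between the robot and the stands. Origin at the centre of its underside.
- driver: Bystander: screwdriver 170 mm long with a black handle, lying on the bench between the robot and the stands.

How it is judged (in metres and radians):
On the way, in this order (a step that is already met when the one before it is completed fails the run):
1. the pad of the left stand (robot's view) is pressed past half of its travel (more than 9 mm) (((value of joint pad_a above 0.009 m and world y of stand_a above 0.11 m) or (value of joint pad_b above 0.009 m and world y of stand_b above 0.11 m) or (value of joint pad_c above 0.009 m and world y of stand_c above 0.11 m))), for 0.1 s.
2. the pad of the middle stand (robot's view) is pressed past half of its travel (more than 9 mm) (((value of joint pad_a above 0.009 m and world y of stand_a between -0.11 and 0.11 m) or (value of joint pad_b above 0.009 m and world y of stand_b between -0.11 and 0.11 m) or (value of joint pad_c above 0.009 m and world y of stand_c between -0.11 and 0.11 m))), for 0.1 s.
3. the pad of the right stand (robot's view) is pressed past half of its travel (more than 9 mm) (((value of joint pad_a above 0.009 m and world y of stand_a below -0.11 m) or (value of joint pad_b above 0.009 m and world y of stand_b below -0.11 m) or (value of joint pad_c above 0.009 m and world y of stand_c below -0.11 m))), for 0.1 s.
4. then the tag of the softest pad is pushed fully down (((value of joint tag_a above 0.0175 m and value of joint pad_a above -0.0002 m) or (value of joint tag_b above 0.0175 m and value of joint pad_b above -0.0002 m) or (value of joint tag_c above 0.0175 m and value of joint pad_c above -0.0002 m))), for 0.1 s.
At the end, for the whole second after the job is handed in: The softest pad's tag (rules know that pad by its resting 0.4 mm lower, too little to see: press to find it) is within 2.5 mm of fully down, other tags under 6 mm down; pads under 3 mm down; stands flat, at rest, within 25 mm, bystanders within 30 mm of their starts (((value of joint tag_a above 0.0175 m and value of joint pad_a above -0.0002 m) or (value of joint tag_a below 0.006 m and value of joint pad_a below -0.0002 m)) and ((value of joint tag_b above 0.0175 m and value of joint pad_b above -0.0002 m) or (value of joint tag_b below 0.006 m and value of joint pad_b below -0.0002 m)) and ((value of joint tag_c above 0.0175 m and value of joint pad_c above -0.0002 m) or (value of joint tag_c below 0.006 m and value of joint pad_c below -0.0002 m)) and value of joint each of pad_a, pad_b, pad_c below 0.003 m and distance of each of stand_a, stand_b, stand_c from where it was at the start of the episode below 0.025 m and angle between each of stand_a, stand_b, stand_c's own z axis and vertical below 0.05 rad and linear speed of each of stand_a, stand_b, stand_c below 0.01 m/s and distance of each of flask, beaker, dish, driver from where it was at the start of the episode below 0.03 m); the robot touches nothing.
It fails at once if the tag of a pad that is not the softest is pushed down (more than 8 mm) ((value of joint tag_a above 0.008 m and value of joint pad_a below -0.0002 m) or (value of joint tag_b above 0.008 m and value of joint pad_b below -0.0002 m) or (value of joint tag_c above 0.008 m and value of joint pad_c below -0.0002 m)).
It fails at once if a stand is lifted (more than 10 mm), tipped (more than 0.15 rad) or shifted (more than 25 mm) (height (world z) of any of stand_a, stand_b, stand_c above 0.01 m or angle between any of stand_a, stand_b, stand_c's own z axis and vertical above 0.15 rad or distance of any of stand_a, stand_b, stand_c from where it was at the start of the episode above 0.025 m).
It fails at once if the bottle, beaker, dish or screwdriver is moved or lifted (more than 30 mm) (distance of any of flask, beaker, dish, driver from where it was at the start of the episode above 0.03 m).
It also fails if it takes over 48 s, if anything falls off the work surface, if the arm or the gripper's body presses on something with over 40 N, if the wrist force passes 120 N, or if a joint passes its speed limit or range.

## Working session

There is one attempt and no reset: what is moved stays moved. The work goes in short steps, Python scripts to look and compute and a shell command to move; the robot and the scene stay as the last step left them, time stands still between calls to the robot, and variables do not carry over. Pictures are saved under pics/ and viewed, at most 10 in all, crops included, and the job is handed in when it is done.

```bash
ls; mkdir -p pics
python3 - <<'E'
from cell import env, eyes
import cv2,numpy as np
for n in("top","side"):
    p,d=eyes.read_camera(n); cv2.imwrite(f"pics/{n}0.png",p[:,:,::-1]); np.savez(f"{n}0.npz",p=p,d=d)
    print(n,eyes.camera_info(n))
s=env.state();print(s["t"],s["eef_pos"],s["tcp_rot"],s["ft_force"],s["opening"])
E
```

```text
cell.py
pics
steer.py
top {'vertical_fov': 47.01557717977724, 'cx': 326.1917719482826, 'cy': 203.06962660278978, 'dist_coeffs': array([-0.13404635,  0.        ,  0.        ,  0.        ,  0.        ]), 'origin': array([ 515.80068959,  -10.2735643 , 1034.43210317]), 'attitude': array([-3.10043769,  0.02537532, -1.59375686])}
side {'vertical_fov': 43.57532527987276, 'cx': 325.670617417585, 'cy': 199.4570485976074, 'dist_coeffs': array([-0.0861074,  0.       ,  0.       ,  0.       ,  0.       ]), 'origin': array([ 482.46834225, -835.9310266 ,  846.69206035]), 'attitude': array([-2.28823952,  0.01686665, -0.11469261])}
0.1 [ 248.97615661 -573.03732574  214.11797325] [-3.14059702e+00 -1.04359186e-04  4.09846326e-01] [0.11271657 0.24110679 0.40798091] 0.9999707540680652
```

View pics/top0.png

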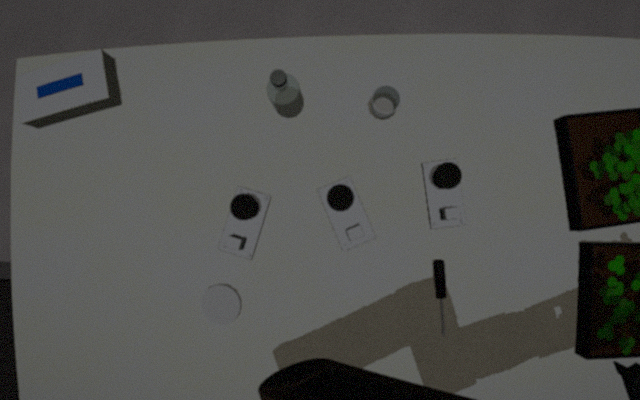

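View pics/side0.png

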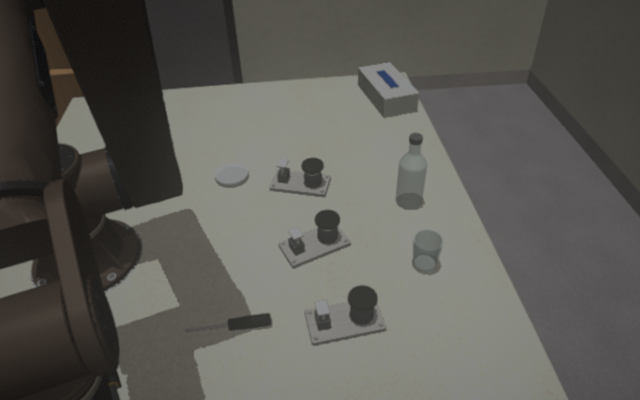

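Top view: the pads are at about (245,207), (340,197) and (446,175) px. Their tags are at about (236,242), (354,234) and (450,213). The dish is at (222,303), the driver at (440,290), the bottle at (285,95) and the beaker at (384,105). In the side view, the pad tops are at about (312,165), (327,219) and (362,297).

```bash
cat > h.py <<'E'
import numpy as np,cv2
from cell import env, eyes
from scipy.spatial.transform import Rotation as R
def cam(n,ci=None):
    c=ci or eyes.camera_info(n); f=200/np.tan(np.radians(c["vertical_fov"]/2))
    return np.array([[f,0,c["cx"]],[0,f,c["cy"]],[0,0,1]]),c["dist_coeffs"],np.array(c["origin"]),R.from_euler("xyz",c["attitude"]).as_matrix()
def rays(c,uv):
    K,D,o,M=c
    q=cv2.undistortPoints(np.array(uv,float).reshape(-1,1,2),K,D)[:,0]
    return np.c_[q,np.ones(len(q))]@M.T
def plane(c,uv,z):
    r=rays(c,uv); return c[2]+r*((z-c[2][2])/r[:,2])[:,None]
def cross(c1,u1,c2,u2):
    r1=rays(c1,[u1])[0];r2=rays(c2,[u2])[0]
    s=np.linalg.lstsq(np.c_[r1,-r2],c2[2]-c1[2],rcond=None)[0]
    a=c1[2]+s[0]*r1;b=c2[2]+s[1]*r2
    return (a+b)/2,np.linalg.norm(a-b)
E
python3 - <<'E'
from h import *
vv,uu=np.mgrid[:400,:640]; uv=np.c_[uu.ravel(),vv.ravel()]
for n in("top","side"):
    z=np.load(n+"0.npz");p,d=z["p"],z["d"];c=cam(n)
    P=(c[2]+rays(c,uv)*d.reshape(-1,1)).reshape(400,640,3)
    V=p.max(2).astype(int)
    roi=(P[:,:,0]>480)&(P[:,:,0]<720)&(abs(P[:,:,1])<300)&(d>0)
    tab=roi&(P[:,:,2]<8)&(P[:,:,2]>-8); print(n,"bench z",np.median(P[tab][:,2]),P[tab][:,2].std())
    for nm,m in(("pad",roi&(V<45)&(P[:,:,2]>66)&(P[:,:,2]<82)),("tag",roi&(V>60)&(P[:,:,2]>58)&(P[:,:,2]<76))):
        k,l,st,ce=cv2.connectedComponentsWithStats(m.astype(np.uint8))
        for i in range(1,k):
            if st[i,4]>25:
                Q=P[l==i]; (cx,cy),r=cv2.minEnclosingCircle(Q[:,:2].astype(np.float32))
                print(n,nm,st[i],ce[i].round(1),"mean",Q.mean(0).round(1),"circ",round(cx,1),round(cy,1),round(r,1),"z",np.median(Q[:,2]).round(1))
p=np.load("top0.npz")["p"][140:270,200:480,::-1]; a=cv2.resize(np.clip(p*1.5,0,255).astype(np.uint8),None,fx=2.8,fy=2.8,interpolation=cv2.INTER_CUBIC)
cv2.imwrite("pics/topc.png",a)
E
```

```text
top bench z 1.3386535746237769 1.8957953833481391
top pad [435 163  26  26 532] [447.3 175.1] mean [ 608.5 -242.6   75.2] circ 608.6 -243.1 27.7 z 75.3
top pad [328 185  25  26 515] [339.9 197.4] mean [567.  -15.8  75.8] circ 567.4 -16.0 27.0 z 75.8
top pad [231 194  26  26 534] [243.6 206.5] mean [552.8 187.3  75.4] circ 551.9 187.8 28.1 z 75.5
top tag [445 207  16  12 153] [452.5 212.7] mean [ 529.4 -253.1   66.5] circ 529.7 -253.1 17.5 z 66.5
top tag [347 226  18  13 164] [355.3 232.6] mean [492.7 -46.4  67.9] circ 491.9 -46.7 18.4 z 67.9
top tag [225 235  16   7  75] [231.8 238.9] mean [484.8 215.3  69. ] circ 481.9 214.1 16.5 z 69.0
side bench z -0.4628996907021019 1.9143224092084339
side tag [284 159   4   9  26] [285.1 162.6] mean [483.8 212.7  66.7] circ 484.2 211.8 15.3 z 66.6
side tag [290 227  13  13 116] [295.4 233. ] mean [492.6 -48.6  66.1] circ 491.8 -47.1 19.4 z 66.2
side tag [348 286  20  21  39] [353.5 292.5] mean [ 593.3 -232.7   71.9] circ 602.2 -239.9 27.1 z 72.7
side tag [369 287   9  21  27] [374.5 296.3] mean [ 632.2 -246.5   70.9] circ 626.6 -244.8 22.3 z 71.4
side tag [315 300  15  16 174] [321.7 307.5] mean [ 528.4 -255.    64.4] circ 528.5 -253.4 18.9 z 64.4
```

View pics/topc.png

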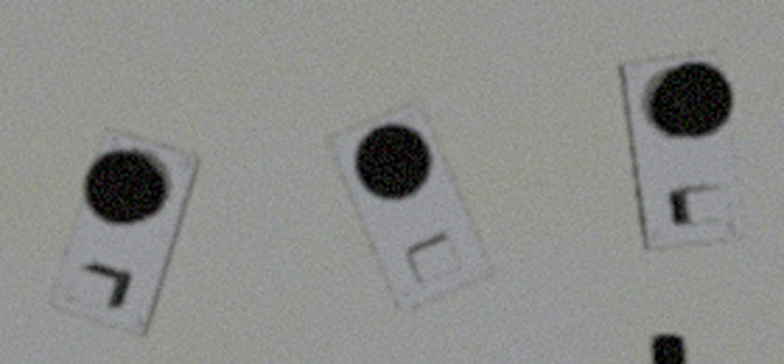

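The crop shows each plate's edges clearly. The left tag's white top blends into its plate at about px (232,241), so I place it from the plate's yaw of about -0.28, at roughly (476,211) mm. Next I transit at height towards the left pad with the fingers closed.

Units first: shifts go in shares of 0.5 m and turns go in shares of pi rad. So -145 mm / 500 = -0.29, -116 mm / 500 = -0.232.

```bash
echo '[0.058, -0.058, 0, 0, 0, 0.116, -0.116, 0, 0, 0, 0.174, -0.174, 0, 0, 0, 0.232, -0.232, 0, 0, 0, 0.29, -0.29, 0, 0, 0]' | python3 steer.py
echo '[0.058, -0.058, 0, 0, 0, 0.116, -0.116, 0, 0, 0, 0.174, -0.174, 0, 0, 0, 0.232, -0.232, 0, 0, 0, 0.29, -0.29, 0, 0, 0]' | python3 steer.py
echo '[0.058, -0.058, 0, 0, 0, 0.116, -0.116, 0, 0, 0, 0.174, -0.174, 0, 0, 0, 0.232, -0.232, 0, 0, 0, 0.29, -0.29, 0, 0, 0]' | python3 steer.py
echo '[0.058, -0.058, 0, 0, 0, 0.116, -0.116, 0, 0, 0, 0.174, -0.174, 0, 0, 0, 0.232, -0.232, 0, 0, 0, 0.29, -0.29, 0, 0, 0]' | python3 steer.py
echo '[0, 0, 0, 0.0318, 0, 0, 0, 0, 0.0637, 0, 0, 0, 0, 0.0955, 0, 0, 0, 0, 0.1304, 0, 0, 0, 0, 0.1304, 0]' | python3 steer.py
```

```text
t: 0.52
eef_pos: [324.4, -380.6, 214.4]
tcp_rot: [-3.141, 0.0, 0.409]
ft_force: [1.0, -0.4, -0.2]
opening: 0.706
grip_force: 0.0
t: 0.93
eef_pos: [399.7, -189.8, 214.6]
tcp_rot: [3.142, -0.0, 0.409]
ft_force: [0.6, -0.6, -0.9]
opening: 0.352
grip_force: 0.0
t: 1.35
eef_pos: [474.9, 1.2, 214.6]
tcp_rot: [3.141, 0.0, 0.41]
ft_force: [-0.2, -0.7, -0.8]
opening: 0.024
grip_force: 0.0
t: 1.77
eef_pos: [550.1, 192.0, 214.4]
tcp_rot: [3.142, 0.0, 0.41]
ft_force: [-0.0, -1.0, 0.4]
opening: 0.004
grip_force: 0.0
t: 2.18
eef_pos: [549.8, 189.9, 214.2]
tcp_rot: [3.141, 0.001, -0.005]
ft_force: [0.0, -0.1, 0.5]
opening: 0.005
grip_force: 0.0
```

In the tool's units: 120 mm / 500 = 0.24, 90 mm / 500 = 0.18.

```bash
echo '[0.004, 0.004, 0.06, 0, 0, 0.004, 0.004, 0.12, 0, 0, 0.004, 0.004, 0.18, 0, 0, 0.004, 0.004, 0.24, 0, 0, 0.004, 0.004, 0.24, 0, 0]' | python3 steer.py
echo '[0, 0, 0.024, 0, 0, 0, 0, 0.036, 0, 0, 0, 0, 0.048, 0, 0, 0, 0, 0.048, 0, 0, 0, 0, 0.048, 0, 0]' | python3 steer.py
echo '[0, 0, 0.008, 0, 0, 0, 0, 0.016, 0, 0, 0, 0, 0.016, 0, 0, 0, 0, 0.016, 0, 0, 0, 0, 0.016, 0, 0]' | python3 steer.py
```

```text
t: 2.6
eef_pos: [549.5, 187.1, 89.8]
tcp_rot: [3.14, 0.008, 0.003]
ft_force: [-0.7, -0.1, -0.1]
opening: 0.003
grip_force: 0.0
t: 3.02
eef_pos: [552.1, 187.8, 71.4]
tcp_rot: [3.142, -0.001, 0.001]
ft_force: [-0.4, -1.2, 1.6]
opening: 0.005
grip_force: 1.1
t: 3.43
eef_pos: [552.4, 187.9, 63.0]
tcp_rot: [-3.141, -0.001, 0.0]
ft_force: [-0.6, 0.1, 4.4]
opening: 0.006
grip_force: 2.8
```

```bash
cat > avg.py <<'E'
from h import *
F=[];Z=[]
for i in range(6):
    eyes.read_camera("top");s=env.state();F.append(s["ft_force"]);Z.append(s["eef_pos"])
print("F",np.mean(F,0).round(2),"P",np.mean(Z,0).round(1),"t",s["t"])
E
echo '[0, 0, 0.008, 0, 0, 0, 0, 0.008, 0, 0, 0, 0, 0.008, 0, 0]' | python3 steer.py; python3 avg.py
echo '[0, 0, -0.012, 0, 0, 0, 0, -0.012, 0, 0, 0, 0, -0.012, 0, 0]' | python3 steer.py|head -2; python3 avg.py
echo '[0, 0, -0.04, 0, 0, 0, 0, -0.08, 0, 0, 0, 0, -0.104, 0, 0, 0, 0, -0.104, 0, 0]' | python3 steer.py; python3 avg.py
```

```text
t: 3.68
eef_pos: [552.4, 187.9, 59.0]
tcp_rot: [-3.141, -0.001, 0.0]
ft_force: [0.2, -1.2, 7.1]
opening: 0.003
grip_force: 3.6
F [-0.5  -0.35  6.94] P [552.4 187.9  59.1] t 3.9833
t: 4.23
eef_pos: [552.4, 187.9, 65.2]
F [1.6  0.25 4.67] P [552.4 187.9  64.9] t 4.5333
t: 4.87
eef_pos: [552.4, 188.0, 118.3]
tcp_rot: [-3.141, -0.002, 0.0]
ft_force: [-0.0, 0.1, 0.8]
opening: 0.005
grip_force: 0.0
F [ 0.   -0.03 -0.49] P [551.4 187.7 115.8] t 5.1667
```

In the tool's units: 203 mm / 500 = 0.406, 162 mm / 500 = 0.324.

```bash
echo '[0.006, 0.081, 0, 0, 0, 0.012, 0.162, 0, 0, 0, 0.018, 0.243, 0, 0, 0, 0.024, 0.324, 0, 0, 0, 0.03, 0.406, 0, 0, 0]' | python3 steer.py|head -2
echo '[0, 0, 0, 0, 0, 0, 0, 0.02, 0, 0, 0, 0, 0.06, 0, 0, 0, 0, 0.076, 0, 0, 0, 0, 0.076, 0, 0]' | python3 steer.py
echo '[0, 0, 0.016, 0, 0, 0, 0, 0.028, 0, 0, 0, 0, 0.028, 0, 0, 0, 0, 0.028, 0, 0]' | python3 steer.py; python3 avg.py
echo '[0, 0, 0.006, 0, 0, 0, 0, 0.012, 0, 0, 0, 0, 0.012, 0, 0, 0, 0, 0.012, 0, 0]' | python3 steer.py; python3 avg.py
```

```text
t: 5.58
eef_pos: [566.5, -16.9, 115.9]
t: 6.0
eef_pos: [565.6, -13.9, 76.1]
tcp_rot: [-3.141, 0.004, 0.001]
ft_force: [-0.4, 0.8, -0.3]
opening: 0.005
grip_force: 0.0
t: 6.33
eef_pos: [567.1, -14.3, 64.9]
tcp_rot: [-3.141, -0.0, 0.0]
ft_force: [-1.7, 4.6, 6.5]
opening: 0.005
grip_force: 3.3
F [-1.21  5.41  6.48] P [567.1 -14.3  65.2] t 6.6333
t: 6.97
eef_pos: [567.2, -14.3, 59.4]
tcp_rot: [-3.141, -0.001, 0.0]
ft_force: [-1.9, 5.5, 10.9]
opening: 0.004
grip_force: 5.0
F [-2.57  4.97  9.99] P [567.2 -14.3  59.5] t 7.2667
```

In the tool's units: -55 mm / 500 = -0.11, -35 mm / 500 = -0.07.

```bash
echo '[0, 0, -0.03, 0, 0, 0, 0, -0.07, 0, 0, 0, 0, -0.11, 0, 0, 0, 0, -0.11, 0, 0]' | python3 steer.py|head -2
echo '[0.014, 0.076, 0, 0, 0, 0.028, 0.152, 0, 0, 0, 0.042, 0.228, 0, 0, 0, 0.056, 0.304, 0, 0, 0, 0.07, 0.38, 0, 0, 0]' | python3 steer.py|head -2
echo '[0.012, 0.076, 0, 0, 0, 0.012, 0.076, 0, 0, 0, 0.012, 0.076, 0, 0, 0, 0.012, 0.076, 0.04, 0, 0, 0.012, 0.076, 0.072, 0, 0]' | python3 steer.py|head -2
echo '[0, 0, 0, 0, 0, 0, 0, 0, 0, 0, 0, 0, 0.012, 0, 0, 0, 0, 0.028, 0, 0, 0, 0, 0.028, 0, 0]' | python3 steer.py; python3 avg.py
echo '[0, 0, 0.006, 0, 0, 0, 0, 0.012, 0, 0, 0, 0, 0.012, 0, 0, 0, 0, 0.012, 0, 0]' | python3 steer.py; python3 avg.py
echo '[0, 0, -0.03, 0, 0, 0, 0, -0.07, 0, 0, 0, 0, -0.11, 0, 0, 0, 0, -0.11, 0, 0]' | python3 steer.py
```

```text
t: 7.6
eef_pos: [568.5, -15.0, 117.0]
t: 8.02
eef_pos: [602.0, -206.7, 113.1]
t: 8.43
eef_pos: [607.9, -242.0, 77.1]
t: 8.85
eef_pos: [608.1, -242.8, 63.1]
tcp_rot: [3.142, -0.0, 0.0]
ft_force: [1.6, 0.9, 2.0]
opening: 0.001
grip_force: 1.3
F [0.56 2.31 2.98] P [ 608.1 -243.    63.9] t 9.15
t: 9.48
eef_pos: [608.1, -243.3, 57.5]
tcp_rot: [3.141, -0.0, -0.0]
ft_force: [1.2, 1.6, 3.4]
opening: 0.007
grip_force: 1.8
F [1.34 1.43 3.26] P [ 608.  -243.3   57.7] t 9.7833
t: 10.12
eef_pos: [608.9, -244.0, 115.9]
tcp_rot: [3.139, -0.004, 0.0]
ft_force: [-0.1, 0.4, 0.3]
opening: 0.007
grip_force: 0.0
```

Stiffness comes out at about 370 N/m for the left pad, 590 for the middle and 110 for the right. The right pad is clearly the softest, so I go to its tag.

In the tool's units: -79 mm / 500 = -0.158, -39 mm / 500 = -0.078.

```bash
echo '[-0.078, 0.01, 0, 0, 0, -0.158, 0.02, 0, 0, 0, -0.158, 0.02, 0, 0, 0, -0.158, 0.02, 0.04, 0, 0, -0.158, 0.02, 0.072, 0, 0]' | python3 steer.py|head -2
echo '[0, 0, 0, 0, 0, 0, 0, 0, 0, 0, 0, 0, 0.016, 0, 0, 0, 0, 0.032, 0, 0, 0, 0, 0.032, 0, 0]' | python3 steer.py
echo '[0, 0, 0.01, 0, 0, 0, 0, 0.018, 0, 0, 0, 0, 0.024, 0, 0, 0, 0, 0.024, 0, 0]' | python3 steer.py
```

```text
t: 10.53
eef_pos: [528.2, -253.6, 76.1]
t: 10.95
eef_pos: [528.9, -253.2, 59.7]
tcp_rot: [-3.141, 0.0, 0.0]
ft_force: [-0.0, -0.1, -0.2]
opening: 0.0
grip_force: 0.0
t: 11.28
eef_pos: [529.0, -253.2, 48.4]
tcp_rot: [3.142, -0.0, 0.0]
ft_force: [-0.4, 0.0, 0.3]
opening: 0.007
grip_force: 0.0
```

In the tool's units: 1.5 mm / 500 = 0.003.

```bash
echo '[0, 0, 0.003, 0, 0, 0, 0, 0.003, 0, 0, 0, 0, 0.003, 0, 0]' | python3 steer.py; echo '[0, 0, 0.003, 0, 0, 0, 0, 0.003, 0, 0, 0, 0, 0.003, 0, 0]' | python3 steer.py
```

```text
t: 11.53
eef_pos: [529.0, -253.2, 48.2]
tcp_rot: [3.141, -0.001, 0.0]
ft_force: [-3.5, 1.7, 15.2]
opening: 0.008
grip_force: 7.5
t: 11.78
eef_pos: [529.1, -253.2, 48.0]
tcp_rot: [3.141, -0.001, 0.0]
ft_force: [-7.6, 3.9, 30.1]
opening: 0.001
grip_force: 15.2
```

The tag is on its stop, with 30 N at z = 48. I retreat upward and sideways, clear of the view, then check.

In the tool's units: -150 mm / 500 = -0.3, -120 mm / 500 = -0.24.

```bash
echo '[0, 0, -0.02, 0, 0, 0, 0, -0.08, 0, 0, 0, 0, -0.16, 0, 0, 0, 0, -0.24, 0, 0, 0, 0, -0.3, 0, 0]' | python3 steer.py|head -2
echo '[-0.056, 0.056, 0, 0, 0, -0.112, 0.112, 0, 0, 0, -0.168, 0.168, 0, 0, 0, -0.224, 0.224, 0, 0, 0, -0.28, 0.28, 0, 0, 0]' | python3 steer.py|head -2
echo '[-0.03, 0.06, 0, 0, 0, -0.06, 0.12, 0, 0, 0, -0.1, 0.18, 0, 0, 0, -0.14, 0.24, 0, 0, 0, -0.14, 0.24, 0, 0, 0]' | python3 steer.py
python3 - <<'E'
from h import *
vv,uu=np.mgrid[:400,:640]; uv=np.c_[uu.ravel(),vv.ravel()]
for n in("top","side"):
    p,d=eyes.read_camera(n);c=cam(n); cv2.imwrite(f"pics/{n}1.png",p[:,:,::-1])
    P=(c[2]+rays(c,uv)*d.reshape(-1,1)).reshape(400,640,3); V=p.max(2)
    for nm,x,y in(("L",476,211),("M",492,-47),("R",529,-253)):
        m=(np.hypot(P[:,:,0]-x,P[:,:,1]-y)<11)&(P[:,:,2]>35)&(d>0); print(n,nm,m.sum(),np.percentile(P[m][:,2],[30,50,80]).round(1) if m.any() else None)
    m=(V<45)&(P[:,:,2]>66)&(P[:,:,2]<82)&(P[:,:,0]>480)&(P[:,:,0]<720)&(abs(P[:,:,1])<300)&(d>0)
    k,l,st,ce=cv2.connectedComponentsWithStats(m.astype(np.uint8))
    for i in range(1,k):
        if st[i,4]>100: print(n,"pad",P[l==i].mean(0).round(1))
E
```

```text
t: 12.2
eef_pos: [529.1, -253.3, 198.5]
t: 12.62
eef_pos: [387.4, -394.0, 195.6]
t: 13.03
eef_pos: [315.7, -517.5, 195.1]
tcp_rot: [3.14, 0.0, -0.004]
ft_force: [0.2, 0.0, -0.1]
opening: 0.004
grip_force: 0.0
top L 97 [67.7 68.6 70.1]
top M 86 [67.6 68.3 69.6]
top R 78 [48.7 49.7 51. ]
top pad [ 608.4 -242.6   75.1]
top pad [567.  -15.9  75.7]
top pad [552.8 187.3  75.4]
side L 77 [42.6 58.1 68. ]
side M 106 [41.1 64.2 66.6]
side R 80 [47.1 48.1 49.1]
```

View pics/side1.png

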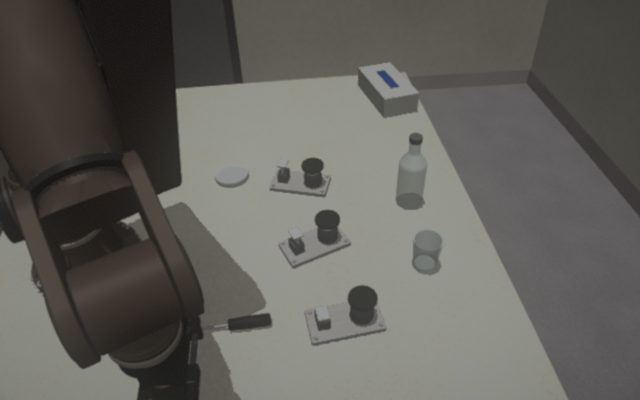

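The right tag is down on its block at (322,317) px, about 49 mm high against 67 before. The left and middle tags are still up, the stands have not moved and the hand is clear.

```bash
python3 -c "
from cell import env, eyes
print(env.job_done())"
```

```text
the job is handed in; nothing more can be done
None
```

I pressed all three pads past half travel, left to right (about 370, 590 and 110 N/m), then pushed the softest (right) stand's tag fully down; the other two tags are up, the stands have not moved and the hand is clear; the job is handed in, but the hand-in returned no verdict.

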